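# Clear the bread board into its crumb tray

## Robot

A 7-joint arm with a two-finger parallel gripper is mounted at the origin on a cart in front of the work surface, level with it; the furniture and walls round the work are solid. World frame = base frame: x ahead of the robot, y to its left, z up, the work surface at z = 0. Lengths are in m, angles in rad, forces in N, time in s.
With the tool pointing down it reaches from about 0.425 to 0.875 m from the base axis. Payload 4.7 kg.
Tool frame: the origin (TCP) lies between the finger pads; the fingertips stand 19 mm ahead of it and the grasp point (between the pads) is the TCP (ctrl.tip_extent is the distance from the TCP to the fingertips, in m); z points along the fingers, y is the line along which they close (so a half turn about z gives the same grasp; the last joint's range is limited). The gripper opens to 87 mm and grips with 3 to 60 N. Pads are 19 mm wide; open, the fingers measure 117 mm over their backs; the gripper's body (75 mm by 190 mm) begins 51 mm behind the grasp point.
Start: joints at [-1.265, 0.321, -0.07, 1.45, 0.023, 1.371, -0.057], TCP at [0.187, 0.623, 0.242] pointing down, gripper open.
Joint ranges: [-2.86, 2.86], [-0.3, 2.09], [-1.38, 1.24], [0.06, 2.45], [-1.56, 4.7], [0.09, 2.05], [-2.69, 2.69]. Speed limits (rad/s): [2.57, 2.57, 3.14, 3.14, 3.14, 3.14, 3.14].

## Interface

Orientations are given as a rotation vector (axis times angle).
In Python, from bench import ctrl gives the robot as it stands.
- The arm moves only by the shell command python3 -m crank 'ROWS' [OPENING] [FORCE]. ROWS is JSON, a list of rows, each an object of numbers: "tx", "ty", "tz": the shift along the tool's x, y, z in mm; "turn": the turn about the tool's z in units of 5 degrees (1.0 is 5 degrees). In form: [{"tx": .., "ty": .., "tz": .., "turn": ..}, ...]. A call has 1 to 5 rows; each row is the pose to reach, as a shift and turn from the pose commanded when the call began, along the tool's axes at that moment; what a row does not reach only later rows make up. A row lasts 1/8 s, in which the tool goes at most 62.5 mm and 10.7 degrees, less where a joint would pass 70% of its speed; a pose out of reach is approached as far as the arm can. A call with a gripper value outside its range is refused whole. OPENING is the finger opening in mm, from 0 to 87, set as the call begins (- or left out, the last holds). The fingers move at their own pace and stop on an object; FORCE is the grip in N (left out, the last holds). Time passes only in rows, so rows that repeat a pose let the fingers close. It gives the time, the measured TCP pose, the force, the opening and the grip force at its end, in the units of the state.
- ctrl.get_state(): the state, without advancing time (a new reading comes with each control period).
- ctrl.get_image(name): name is "scene" or "top" or "wrist"; returns (picture, depth): 400x640x3 uint8, red, green, blue; 400x640 float32, m along the optical axis (not along the pixel's ray), 0 where there is no reading.
- ctrl.camera_model(name): a dict with "intrinsics" (3x3 intrinsics, pixels), "dist_coeffs" ([k1, k2, p1, p2, k3] as OpenCV has them; the pictures are not rectified), "origin" and "orientation" of the camera in the world. Camera axes: x right, y down, z forward; pixel columns grow to the right and rows downward; lengths in m; the calibration is good to about 2 mm. A picture is of the moment at which its call begins: read the wrist's pose just before it. camera_model takes no time and is no camera call; for the wrist camera it gives the pose at the moment of the call.
- ctrl.close_job(): hands the job in; it is judged then, once.
Trained networks look in the newest picture that a camera, given by its name, has taken for a name from the list of things; names that differ only in an ending like _2 or _b are one class to them, and where a whole thing is asked for, a point or a joint stands for the part that bears it (a point fixed in the world has none). Each returns a list of dicts, best first, with "confidence" (0 to 1); they miss things now and then, are a little off and sometimes report something else, mostly with a low value. They report only what shows in the picture. A call takes as long as a camera call.
- ctrl.recognise(camera, query): "xyz" ([x, y, z] in m, in world coordinates, good to about 4 mm: the middle of the surface that is visible of it).
- ctrl.mark_of(camera, query): "xyz" ([x, y, z] in m, in world coordinates, good to about 4 mm: a listed point, or the origin of a listed thing).
The state is a dict: "time": time; "joint_positions": joint angles; "qd": joint speeds; "joint_torque": joint torques, N m; "position": TCP position; "tool_rot": TCP orientation; "ft_force": force on the tool from outside, world axes, zero at the start; "torque": the same for the moment, N m; "grip_width": opening from 0.0 (shut) to 1.0 (fully open); "grip_force": force on a finger pad.
Only numpy, scipy, OpenCV 4.12 (cv2) and the standard library are available. Lean on these libraries where they do the work, as an engineer would, in place of code of your own. Each camera call takes 0.05 s, during which the arm holds its last target. There are 200 camera calls.

## Task

Clear the bread board: pull out the crumb tray under its end, scrape all five broken pieces of crispbread off the board into the tray with the bench scraper, then put the scraper back in its pocket and push the tray fully home. The board is worn hollow, so keep the blade lightly down on the wood, without ramming it; do not touch the pieces with the gripper, and leave the tub, the pot and the mug where they are.

Things in the scene. Friction and masses are not known exactly. Their poses are not given: they have to be found in the camera images.
- bread_board: Wooden bread board on a frame fixed to the worktop, 312 mm long (x), 200 mm wide (y). Origin: centre of the underside, on the worktop; z up. Crumb tray at its -x (front) end, scraper pocket at its +x end. Side rails along y = +-94 mm, 12 mm thick, tops at z = 83 mm, with ears reaching 22 mm past the front edge; beyond x = +90 mm cheeks up to z = 98 mm.
- front_edge (a point): Middle of the front edge of the bread surface, at x = -150 mm, z = 75 mm of the board; axes like the board's. No rail here: pieces fall over it. The surface runs from here 236 mm back (to x = +86 mm), 176 mm wide between the rails. Both its ends are at this height, but use has worn it hollow by several millimetres (under 10) towards the middle of its length; it is straight across its width.
- pocket: Wooden slot in which the bench scraper is kept, part of the board, leaning about 29 degrees towards the board's front. Origin: middle of the slot's inner floor; z points along the slot out of its mouth, y along the slot. Inside 12 mm thick (x), 172 mm long (y), 60 mm deep (z); walls 6 mm.
- crumb_tray (a joint): How far the crumb tray is pulled out of the board's front end (towards the board's -x), m: 0 fully home, 0.12 fully out. It slides stiffly (about 2 N) and stays where it is left.
- tray_floor (a point): Middle of the crumb tray's inner floor, 8 mm above the worktop; axes like the board's. The tray is open above, inside 161 mm (x) by 168 mm (y), side walls up to 43 mm and front panel up to 59 mm above the worktop. Home, it lies wholly under the board; pulled out by d, a gap of about d - 11 mm opens between the board's front edge and the tray's front panel.
- tray_handle (a point): Middle of the steel bar handle of the tray: a bar 10 mm thick and 90 mm long (board's y), 48 mm above the worktop, its middle 45 mm in front of the front panel.
- scraper: Bench scraper: a steel blade 150 mm wide (y), 3 mm thick (x), with a dark wooden handle along its top, 150 x 24 x 28 mm. Origin: middle of the blade's free edge; z points to the handle, whose middle is at z = 99 mm and top at 113 mm; 85 mm of blade stick out. 0.3 kg. It starts in the pocket, edge down, handle out.
- spread: Closed spread tub with a green lid, 96x137x53 mm, loose bystander; origin centre of the underside.
- cream: Low round white pot, 90 mm across, 32 mm high, loose bystander; origin centre of the underside.
- mug: White mug with dark dots, 82x114x91 mm, loose bystander; origin centre of the underside.
- piece_1: Broken piece of brown crispbread, about 41x32 mm and 5 mm thick, lying on the board at the start; origin centre of the underside.
- piece_2: Broken piece of brown crispbread, about 41x34 mm and 5 mm thick, lying on the board at the start; origin centre of the underside.
- piece_3: Broken piece of brown crispbread, about 41x27 mm and 5 mm thick, lying on the board at the start; origin centre of the underside.
- piece_4: Broken piece of brown crispbread, about 40x32 mm and 5 mm thick, lying on the board at the start; origin centre of the underside.
- piece_5: Broken piece of brown crispbread, about 41x30 mm and 5 mm thick, lying on the board at the start; origin centre of the underside.

How it is judged:
On the way, in this order (a step that is already met when the one before it is completed fails the run):
1. the crumb tray is pulled well out (value of joint crumb_tray above 0.06 m), for 0.2 s.
2. the scraper is in use on the board: out of its pocket, its edge down on the wood (contact force between scraper and bread_board above 0.5 N and x of scraper in the frame of bread_board below 0.08 m and z of scraper in the frame of bread_board below 0.08 m), for 0.1 s.
3. all five pieces lie in the crumb tray (x of piece_1 in the frame of tray_floor between -0.083 and 0.083 m and y of piece_1 in the frame of tray_floor between -0.083 and 0.083 m and z of piece_1 in the frame of tray_floor between -0.01 and 0.036 m and x of piece_2 in the frame of tray_floor between -0.083 and 0.083 m and y of piece_2 in the frame of tray_floor between -0.083 and 0.083 m and z of piece_2 in the frame of tray_floor between -0.01 and 0.036 m and x of piece_3 in the frame of tray_floor between -0.083 and 0.083 m and y of piece_3 in the frame of tray_floor between -0.083 and 0.083 m and z of piece_3 in the frame of tray_floor between -0.01 and 0.036 m and x of piece_4 in the frame of tray_floor between -0.083 and 0.083 m and y of piece_4 in the frame of tray_floor between -0.083 and 0.083 m and z of piece_4 in the frame of tray_floor between -0.01 and 0.036 m and x of piece_5 in the frame of tray_floor between -0.083 and 0.083 m and y of piece_5 in the frame of tray_floor between -0.083 and 0.083 m and z of piece_5 in the frame of tray_floor between -0.01 and 0.036 m), for 0.2 s.
At the end, for the whole second after the job is handed in: All five pieces lie inside the crumb tray, the tray is fully home (within 8 mm), the scraper stands in its pocket (blade edge within 20 mm of the middle of the pocket's floor, leaning with it within 0.25 rad), and everything is at rest (all of step 3 and value of joint crumb_tray below 0.008 m and distance between scraper and pocket below 0.02 m and angle between the z axis of scraper and the z axis of pocket, either way round below 0.25 rad and linear speed of each of scraper, piece_1, piece_2, piece_3, piece_4, piece_5 below 0.02 m/s); the robot touches nothing.
It fails at once if the scraper is rammed on the bread surface (over 80 N) (contact force between scraper and bread_board above 80 N and x of scraper in the frame of bread_board below 0.08 m).
It fails at once if the gripper or the arm touches a piece of crispbread (contact force between any of the fingers, the arm and piece_1 above 0.5 N or contact force between any of the fingers, the arm and piece_2 above 0.5 N or contact force between any of the fingers, the arm and piece_3 above 0.5 N or contact force between any of the fingers, the arm and piece_4 above 0.5 N or contact force between any of the fingers, the arm and piece_5 above 0.5 N).
It fails at once if the tub, the pot or the mug is moved more than 25 mm (distance of any of spread, cream, mug from where it was at the start of the episode above 0.025 m).
It also fails if it takes over 67 s, if anything falls off the work surface, if the arm or the gripper's body presses on something with over 40 N, if the wrist force passes 120 N, or if a joint passes its speed limit or range.

## Working session

There is one attempt and no reset: what is moved stays moved. The work goes in short steps, Python scripts to look and compute and a shell command to move; the robot and the scene stay as the last step left them, time stands still between calls to the robot, and variables do not carry over. Pictures are saved under pics/ and viewed, at most 10 in all, crops included, and the job is handed in when it is done.

```bash
ls; mkdir -p pics; cat > h.py <<'E'
from bench import ctrl
import numpy as np, cv2
from scipy.spatial.transform import Rotation as R
def st():
    s=ctrl.get_state(); return s,np.array(s['position']),R.from_rotvec(s['tool_rot'])
def cloud(name):
    m=ctrl.camera_model(name); im,d=ctrl.get_image(name)
    K=np.array(m['intrinsics']); h,w=d.shape
    uv=np.stack(np.meshgrid(np.arange(w),np.arange(h)),-1).reshape(-1,1,2).astype(float)
    n=cv2.undistortPoints(uv,K,np.array(m['dist_coeffs'])).reshape(h,w,2)
    P=np.dstack([n,np.ones((h,w))])*d[...,None]
    P=R.from_rotvec(m['orientation']).apply(P.reshape(-1,3)) if np.size(m['orientation'])==3 else P.reshape(-1,3)@np.array(m['orientation']).T
    P=(P+np.array(m['origin'])).reshape(h,w,3); P[d==0]=np.nan
    return im,P
E
cat > a.py <<'E'
from h import *
s,p,r=st(); print(s['time'],p.round(3),r.as_matrix().round(2).tolist())
for c in ['scene','top']:
    im,P=cloud(c); cv2.imwrite(f'pics/{c}0.png',im[...,::-1]); np.save(c+'.npy',P); np.save(c+'_im.npy',im)
for c in ['top','scene']:
  for q in ['front_edge','bread_board','pocket','tray_handle','scraper','tray_floor','piece_1','spread','cream','mug']:
    print(c,q,[(np.round(x['xyz'],3).tolist(),round(x['confidence'],2)) for x in ctrl.mark_of(c,q)][:7])
E
python3 a.py
```

```text
pics
0.0 [0.187 0.622 0.24 ] [[-0.96, 0.29, -0.0], [0.29, 0.96, -0.0], [-0.0, -0.0, -1.0]]
top front_edge [([0.523, -0.005, 0.074], 0.89)]
top bread_board [([0.47, 0.024, 0.074], 0.42)]
top pocket [([0.377, 0.495, 0.002], 0.68), ([0.418, 0.251, 0.046], 0.61)]
top tray_handle [([0.547, -0.062, 0.046], 0.96), ([0.61, 0.244, -0.002], 0.43)]
top scraper [([0.418, 0.25, 0.045], 0.71), ([0.458, 0.09, 0.063], 0.29)]
top tray_floor []
top piece_1 [([0.516, 0.127, 0.07], 0.74), ([0.532, 0.066, 0.072], 0.64), ([0.445, 0.146, 0.067], 0.54), ([0.468, 0.024, 0.072], 0.49)]
top spread [([0.608, 0.241, -0.001], 0.66), ([0.532, 0.069, 0.07], 0.51)]
top cream []
top mug [([0.376, 0.494, 0.002], 0.94)]
scene front_edge [([0.522, -0.001, 0.074], 0.65), ([0.613, 0.244, -0.005], 0.62)]
scene bread_board [([0.462, 0.139, -0.002], 0.65)]
scene pocket [([0.419, 0.254, 0.045], 0.54), ([0.456, 0.09, 0.066], 0.35)]
scene tray_handle [([0.548, -0.064, 0.053], 0.71), ([0.518, 0.13, 0.068], 0.26)]
scene scraper [([0.419, 0.25, 0.043], 0.74)]
scene tray_floor []
scene piece_1 [([0.465, 0.022, 0.07], 0.72), ([0.458, 0.086, 0.064], 0.62), ([0.517, 0.133, 0.071], 0.56), ([0.53, 0.066, 0.069], 0.53), ([0.443, 0.144, 0.069], 0.41)]
scene spread [([0.612, 0.243, -0.003], 0.85), ([0.466, 0.022, 0.073], 0.64)]
scene cream [([0.664, 0.101, -0.0], 0.81)]
scene mug [([0.378, 0.497, -0.0], 0.71)]
```

View pics/top0.png

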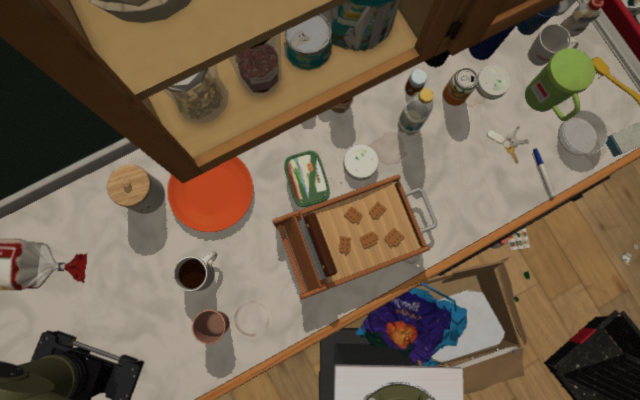

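View pics/scene0.png

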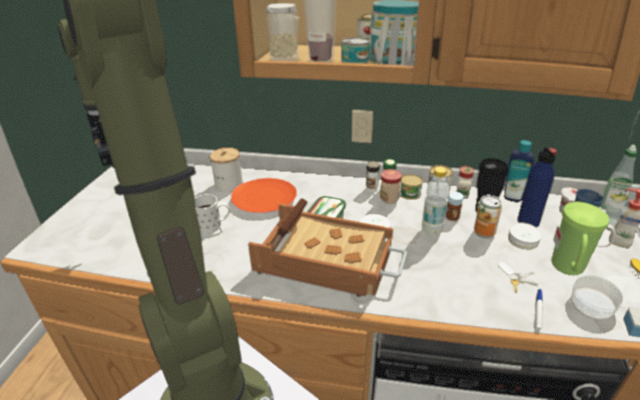

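The views show the board with its front edge to the right (top pixel ~(412,210)), the handle at ~(423,220), the scraper handle at ~(318,245), and all five pieces in the middle of the board. The tub and pot sit beyond its +y... side, clear of the work. Next I'll fit the board pose from depth.

```bash
cat > fit.py <<'E'
from h import *
from scipy.optimize import minimize
P=np.load('top.npy'); im=np.load('top_im.npy').astype(int); P2=np.load('scene.npy')
q=P.reshape(-1,3); c=im.reshape(-1,3)
near=np.linalg.norm(q[:,:2]-[0.47,0.12],axis=1)<0.26
ok=near&(q[:,2]>0.055)&(q[:,2]<0.105)
X=q[ok,:2].astype(np.float32)
# board frame from marks: front edge mean, yaw guess from handle->scraper; refine by max points in rails
def bf(par,pts): 
    x,y,t=par; d=pts-[x,y]; return np.c_[d@[np.cos(t),np.sin(t)],d@[-np.sin(t),np.cos(t)]]
rail=q[near&(q[:,2]>0.079)&(q[:,2]<0.087)][:,:2]
def cost(par):
    b=bf(par,rail); m=(b[:,0]<0.09)
    e=np.abs(np.abs(b[m,1])-0.094)-0.006
    return np.mean(np.minimum(np.maximum(e,0),0.01))+0.02*np.mean(np.minimum(np.maximum(-0.172-b[m,0],0),0.02))
best=None
for t in np.radians(np.arange(104,120,1)):
  for dy in (-.01,0,.01):
    f=np.array([0.5225,-0.003])+dy*np.array([-np.sin(t),np.cos(t)])
    o=f+0.15*np.array([np.cos(t),np.sin(t)])
    r=minimize(cost,[*o,t],method='Nelder-Mead',options=dict(initial_simplex=[[*o,t],[o[0]+.005,o[1],t],[o[0],o[1]+.005,t],[*o,t+.03]]))
    if best is None or r.fun<best.fun: best=r
print(best.x,np.degrees(best.x[2]),best.fun,len(rail))
par=best.x
b=bf(par,rail); m=np.abs(np.abs(b[:,1])-.094)<.009
print('rail x pct',np.percentile(b[m,0],[0.5,2,50,98]).round(3))
B=np.c_[bf(par,q[:,:2]),q[:,2]]
s=near&(np.abs(B[:,1])<.08)
for x in np.arange(-.15,.2,.012):
    k=s&(np.abs(B[:,0]-x)<.006); z=B[k,2]
    print(round(x,3),k.sum(),np.percentile(z,[5,25,50,75,95]).round(4) if k.sum() else '')
h=s&(B[:,2]>.115); print('handle',h.sum(),B[h].min(0),B[h].max(0),np.median(B[h],0))
for n,pt in dict(fe=(.5225,-.003),handle=(.5475,-.063),scr=(.4185,.2505),p1=(.5165,.13),p2=(.531,.066),p3=(.444,.145),p4=(.4665,.023),p5=(.457,.088),tub=(.61,.243),pot=(.664,.101)).items(): print(n,bf(par,np.array([pt])).round(3))
E
python3 fit.py
```

```text
[0.46324641 0.13525055 1.95721873] 112.14037292122212 0.0003612871404463922 1269
rail x pct [-0.169 -0.164 -0.031  0.089]
-0.15 210 [0.0715 0.0739 0.0754 0.0764 0.0781]
-0.138 327 [0.0704 0.0723 0.0738 0.0754 0.0774]
-0.126 320 [0.0692 0.0713 0.0728 0.0742 0.0762]
-0.114 316 [0.0683 0.0703 0.072  0.0739 0.0777]
-0.102 318 [0.0677 0.0701 0.0722 0.0748 0.0781]
-0.09 324 [0.0667 0.069  0.0712 0.0744 0.0777]
-0.078 317 [0.0659 0.0679 0.0693 0.0715 0.0755]
-0.066 321 [0.0655 0.0672 0.0685 0.0702 0.0726]
-0.054 324 [0.0648 0.0667 0.0683 0.0702 0.0745]
-0.042 310 [0.0649 0.067  0.0688 0.0719 0.0748]
-0.03 323 [0.065  0.0674 0.07   0.0729 0.0757]
-0.018 324 [0.0646 0.0668 0.0684 0.0704 0.0742]
-0.006 316 [0.0648 0.0667 0.0681 0.0696 0.0719]
0.006 319 [0.065  0.0672 0.0692 0.0711 0.0747]
0.018 324 [0.0661 0.0687 0.0701 0.0725 0.0765]
0.03 323 [0.0668 0.0687 0.0704 0.072  0.0756]
0.042 326 [0.0681 0.0695 0.0708 0.0723 0.0743]
0.054 226 [0.0686 0.0699 0.0717 0.0734 0.0749]
0.066 339 [0.1347 0.1389 0.1408 0.1429 0.146 ]
0.078 374 [0.1357 0.1421 0.1442 0.1457 0.1481]
0.09 392 [0.0949 0.1004 0.1076 0.1334 0.1378]
0.102 337 [0.0815 0.0865 0.0914 0.1016 0.1048]
0.114 349 [0.0825 0.0883 0.0937 0.0992 0.1038]
0.126 335 [0.0617 0.0665 0.0717 0.0771 0.0822]
0.138 321 [-0.0001  0.0464  0.0509  0.0552  0.0603]
0.15 289 [0.0469 0.0499 0.0516 0.053  0.0549]
0.162 294 [-0.0026 -0.0008  0.0005  0.002   0.0043]
0.174 300 [-0.0031 -0.0008  0.0006  0.0024  0.0043]
0.186 295 [-0.0036 -0.001   0.0006  0.0022  0.0047]
0.198 302 [-0.0028 -0.0003  0.0012  0.0024  0.0044]
handle 863 [ 0.060142   -0.07637385  0.12215405] [0.08983264 0.07359021 0.1526921 ] [0.07566484 0.00025623 0.14160571]
fe [[-0.15  -0.003]]
handle [[-0.215 -0.003]]
scr [[ 0.124 -0.002]]
p1 [[-0.025 -0.047]]
p2 [[-0.09  -0.037]]
p3 [[0.016 0.014]]
p4 [[-0.105  0.039]]
p5 [[-0.041  0.024]]
tub [[ 0.044 -0.177]]
pot [[-0.107 -0.173]]
```

```bash
cat > go.py <<'E'
# usage: go.py bx by z  (mm, board frame) -> shift in tool axes and turn to make tool y = -board x
import sys; from h import *
T=np.radians(112.14); ex=np.array([np.cos(T),np.sin(T),0]); ey=np.array([-np.sin(T),np.cos(T),0])
O=np.array([0.46325,0.13525,0])-0.0015*ey
s,p,r=st(); d=p-O
print('t',round(s['time'],2),'board',np.round([d@ex*1e3,d@ey*1e3,p[2]*1e3],1),'F(board)',np.round([np.dot(s['ft_force'],ex),np.dot(s['ft_force'],ey),s['ft_force'][2]],1),'M',np.round([np.dot(s['torque'],ex),np.dot(s['torque'],ey)],2),'open',round(s['grip_width']*87,1),'gf',round(s['grip_force'],1),'q',np.round(s['joint_positions'],2))
M=r.as_matrix(); a=np.arctan2(M[1,1],M[0,1]); want=T-np.pi
turn=-((want-a+np.pi)%(2*np.pi)-np.pi)
if len(sys.argv)>3:
    b=[float(v)/1e3 for v in sys.argv[1:4]]; g=O+b[0]*ex+b[1]*ey+[0,0,b[2]]
    print('shift',np.round(M.T@(g-p)*1e3,1),'turn',round(np.degrees(turn)/5,2),'tilt',np.round(M[:,2],3))
E
python3 go.py -215 0 240
```

```text
t 1.1 board [555.5  73.7 241.6] F(board) [-0.7 -0.2 -0.2] M [0.02 0.03] open 86.8 gf 0.0 q [-1.26  0.32 -0.07  1.45  0.02  1.37 -0.06]
shift [-540.8 -553.7    1.5] turn 28.23 tilt [ 0.  0. -1.]
```

```bash
python3 -m crank '[{"tx":-540,"ty":-553,"tz":0,"turn":28},{"tx":-540,"ty":-553,"tz":0,"turn":28},{"tx":-540,"ty":-553,"tz":0,"turn":28},{"tx":-540,"ty":-553,"tz":0,"turn":28},{"tx":-540,"ty":-553,"tz":0,"turn":28}]' 50; python3 go.py -215 0 200
```

```text
time: 1.72
position: [0.3326, 0.3437, 0.2419]
tool_rot: [-1.819, -2.561, -0.002]
ft_force: [1.7, -0.2, 1.2]
grip_width: 0.591
grip_force: 0.0
t 1.73 board [242.3  43.9 241.9] F(board) [-0.8 -1.5  1.2] M [0.01 0.05] open 51.5 gf 0.0 q [-1.03 -0.05  0.17  1.87  0.01  1.32 -0.53]
shift [-454.5   67.2   41.6] turn 17.41 tilt [ 0.001  0.001 -1.   ]
```

```bash
python3 -m crank '[{"tx":-454,"ty":67,"tz":0,"turn":17.4},{"tx":-454,"ty":67,"tz":0,"turn":17.4},{"tx":-454,"ty":67,"tz":20,"turn":17.4},{"tx":-454,"ty":67,"tz":40,"turn":17.4},{"tx":-454,"ty":67,"tz":40,"turn":17.4}]' 50; python3 go.py -215 0 150
```

```text
time: 2.35
position: [0.4786, 0.0689, 0.2216]
tool_rot: [-2.78, -1.463, -0.003]
ft_force: [0.2, 0.7, 0.1]
grip_width: 0.582
grip_force: 0.0
t 2.35 board [-67.2  12.3 221.6] F(board) [ 0.6 -0.5  0.1] M [0.04 0.04] open 50.7 gf 0.0 q [-0.7  -0.04  0.5   1.9   0.02  1.28 -0.81]
shift [-71.1 130.1  71.6] turn 6.67 tilt [ 0.002  0.001 -1.   ]
```

```bash
python3 - <<'E'
from h import *
for q in ['tray_handle','front_edge']:
    pass
im,P=cloud('top')
for q in ['tray_handle','front_edge','scraper']: print(q,[(np.round(x['xyz'],3).tolist(),round(x['confidence'],2)) for x in ctrl.mark_of('top',q)][:3])
E
```

```text
tray_handle []
front_edge []
scraper [([0.421, 0.248, 0.047], 0.87)]
```

```bash
python3 -m crank '[{"tx":-71,"ty":130,"tz":0,"turn":6.6},{"tx":-71,"ty":130,"tz":0,"turn":6.6},{"tx":-71,"ty":130,"tz":20,"turn":6.6},{"tx":-71,"ty":130,"tz":60,"turn":6.6},{"tx":-71,"ty":130,"tz":60,"turn":6.6}]' 50; python3 - <<'E'
from h import *
im,P=cloud('wrist'); cv2.imwrite('pics/w1.png',im[...,::-1])
print([(np.round(x['xyz'],4).tolist(),round(x['confidence'],2)) for x in ctrl.mark_of('wrist','tray_handle')][:3])
E
python3 go.py -215 0 48
```

```text
time: 3.18
position: [0.5433, -0.0589, 0.1587]
tool_rot: [-3.077, -0.627, 0.01]
ft_force: [-0.5, 0.2, 1.0]
grip_width: 0.575
grip_force: 0.0
[([0.548, -0.0675, 0.0492], 0.73)]
t 3.27 board [-211.3   -1.6  162. ] F(board) [-0.6 -0.2  0.6] M [0.14 0.06] open 49.8 gf 0.0 q [-0.53  0.18  0.66  1.83 -0.12  1.17 -1.  ]
shift [ -1.7   3.7 114. ] turn 0.18 tilt [ 0.     0.001 -1.   ]
```

```bash
python3 -m crank '[{"tx":-1,"ty":5,"tz":50,"turn":0.2},{"tx":-1,"ty":5,"tz":90,"turn":0.2},{"tx":-1,"ty":5,"tz":114,"turn":0.2},{"tx":-1,"ty":5,"tz":114,"turn":0.2}]' 50 && python3 -m crank '[{"tx":0},{"tx":0},{"tx":0},{"tx":0},{"tx":0}]' 0 30; python3 go.py -330 0 48
```

```text
time: 3.78
position: [0.5464, -0.0648, 0.0473]
tool_rot: [-3.083, -0.599, 0.002]
ft_force: [0.1, -0.6, 0.6]
grip_width: 0.573
grip_force: 0.0
t 3.77 board [-2.166e+02 -2.000e-01  4.730e+01] F(board) [-0.6  0.1  0.6] M [0.13 0.05] open 49.8 gf 0.0 q [-0.48  0.34  0.63  1.93 -0.24  0.96 -0.92]
shift [ 1.000e-01  1.134e+02 -7.000e-01] turn -0.03 tilt [-0.001  0.    -1.   ]$[0]: bad value
```

```bash
python3 -m crank '[{"tx":0,"ty":0,"tz":0,"turn":0},{"tx":0,"ty":0,"tz":0,"turn":0},{"tx":0,"ty":0,"tz":0,"turn":0},{"tx":0,"ty":0,"tz":0,"turn":0}]' 0 30; python3 go.py -330 0 48
```

```text
time: 4.28
position: [0.5468, -0.066, 0.0478]
tool_rot: [-3.084, -0.596, -0.001]
ft_force: [-0.2, -0.2, -0.8]
grip_width: 0.209
grip_force: 0.0
t 4.28 board [-217.9   -0.    47.8] F(board) [-0.1  0.3 -0.8] M [ 0.17 -0.02] open 18.2 gf 0.0 q [-0.48  0.34  0.63  1.93 -0.24  0.96 -0.92]
shift [  0.5 112.1  -0.2] turn -0.06 tilt [ 0.001  0.    -1.   ]
```

Still closing; finish the grip, then pull 115 mm.

```bash
python3 -m crank '[{"tx":0,"ty":0,"tz":0,"turn":0},{"tx":0,"ty":0,"tz":0,"turn":0},{"tx":0,"ty":0,"tz":0,"turn":0}]'; python3 -m crank '[{"tx":0,"ty":15,"tz":0,"turn":0},{"tx":0,"ty":40,"tz":0,"turn":0},{"tx":0,"ty":65,"tz":0,"turn":0},{"tx":0,"ty":90,"tz":0,"turn":0},{"tx":0,"ty":105,"tz":0,"turn":0}]';python3 -m crank '[{"tx":0,"ty":9,"tz":0,"turn":0},{"tx":0,"ty":9,"tz":0,"turn":0},{"tx":0,"ty":9,"tz":0,"turn":0}]'; python3 go.py -330 0 48
```

```text
time: 4.65
position: [0.5466, -0.066, 0.0474]
tool_rot: [-3.084, -0.596, -0.0]
ft_force: [0.1, 0.7, 1.8]
grip_width: 0.102
grip_force: 29.9
time: 5.28
position: [0.5833, -0.1562, 0.0471]
tool_rot: [-3.069, -0.594, 0.009]
ft_force: [-19.5, 29.7, 27.4]
grip_width: 0.105
grip_force: 30.1
time: 5.65
position: [0.5835, -0.1561, 0.0469]
tool_rot: [-3.055, -0.602, 0.019]
ft_force: [-20.2, 29.2, 28.2]
grip_width: 0.101
grip_force: 30.2
t 5.65 board [-315.2   -0.    46.9] F(board) [34.6  7.7 28.2] M [ 2.07 -7.68] open 8.8 gf 30.2 q [-0.28  0.47  0.63  1.77 -0.33  1.03 -0.7 ]
shift [-0.1 14.8 -1.6] turn 0.03 tilt [-0.018  0.025 -1.   ]
```

```bash
python3 -m crank '[{"tx":0,"ty":-16,"tz":0,"turn":0},{"tx":0,"ty":-16,"tz":0,"turn":0}]'; python3 go.py -330 0 48;  python3 - <<'E'
from h import *
im,P=cloud('scene'); cv2.imwrite('pics/s2.png',im[100:360,150:550][...,::-1])
im,P=cloud('top'); np.save('top2.npy',P)
for q in ['tray_handle','tray_floor','front_edge']: print(q,[(np.round(x['xyz'],3).tolist(),round(x['confidence'],2)) for x in ctrl.mark_of('top',q)][:3])
E
```

```text
time: 5.9
position: [0.5831, -0.1554, 0.0472]
tool_rot: [-3.083, -0.598, -0.001]
ft_force: [1.2, 1.9, 0.5]
grip_width: 0.105
grip_force: 30.0
t 5.9 board [-314.4    0.    47.2] F(board) [ 1.3 -1.8  0.5] M [-0.15 -0.54] open 9.1 gf 30.0 q [-0.3   0.45  0.64  1.79 -0.31  1.   -0.73]
shift [ 0.1 15.6 -0.8] turn -0.04 tilt [ 0.     0.001 -1.   ]
tray_handle []
tray_floor [([0.532, -0.031, 0.007], 0.76)]
front_edge [([0.52, -0.001, 0.077], 0.84)]
```

View pics/s2.png

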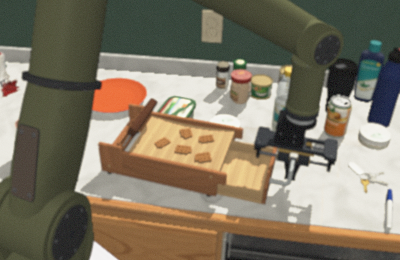

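Tray is at its stop (floor middle at board x ≈ -0.18 → d ≈ 0.12; it had started ~20 mm out). Release and go to the scraper.

```bash
python3 -m crank '[{"tx":0,"ty":0,"tz":0,"turn":0},{"tx":0,"ty":0,"tz":0,"turn":0},{"tx":0,"ty":0,"tz":-60,"turn":0},{"tx":0,"ty":0,"tz":-120,"turn":0},{"tx":0,"ty":0,"tz":-150,"turn":0}]' 62 30; python3 -m crank '[{"tx":0,"ty":-390,"tz":0,"turn":0},{"tx":0,"ty":-390,"tz":0,"turn":0},{"tx":0,"ty":-390,"tz":0,"turn":0},{"tx":0,"ty":-390,"tz":0,"turn":0},{"tx":0,"ty":-390,"tz":0,"turn":0}]'; python3 go.py 76 0 190
```

```text
time: 6.78
position: [0.5842, -0.1597, 0.2009]
tool_rot: [3.082, 0.591, 0.007]
ft_force: [1.0, 0.1, -0.1]
grip_width: 0.587
grip_force: 0.0
time: 7.4
position: [0.4665, 0.1334, 0.1974]
tool_rot: [3.085, 0.592, 0.003]
ft_force: [-0.2, 0.3, -0.2]
grip_width: 0.716
grip_force: 0.0
t 7.4 board [ -2.9  -0.8 197.4] F(board) [ 0.4  0.1 -0.2] M [ 0.1  -0.02] open 62.3 gf 0.0 q [-0.81 -0.02  0.48  1.92  0.01  1.23 -1.53]
shift [ -1.4 -78.9   7.3] turn -0.08 tilt [ 0.002 -0.    -1.   ]
```

```bash
cat > look.py <<'E'
import sys; sys.argv=['go.py']; exec(open('go.py').read())
im,P=cloud('wrist'); cv2.imwrite('pics/w2.png',im[...,::-1])
d=P.reshape(-1,3)-O; B=np.c_[d@ex,d@ey,d[:,2]+0]*1e3
np.save('B.npy',B)
h=(B[:,2]>112)&(B[:,2]<165)&(np.abs(B[:,1])<85)&(B[:,0]>40)&(B[:,0]<120)
print('handle',h.sum(),np.percentile(B[h],[1,50,99],axis=0).round(1).tolist() if h.sum() else '')
s=(np.abs(B[:,1])<80)&(B[:,2]<95)
for x in range(-150,91,20):
    k=s&(np.abs(B[:,0]-x)<6); print(x,k.sum(),np.percentile(B[k,2],[10,50,90]).round(1) if k.sum() else '')
E
python3 look.py
```

```text
t 7.4 board [ -2.9  -0.8 197.4] F(board) [ 0.4  0.1 -0.2] M [ 0.1  -0.02] open 62.3 gf 0.0 q [-0.81 -0.02  0.48  1.92  0.01  1.23 -1.53]
handle 6474 [[61.4, -75.2, 132.0], [70.7, -36.4, 142.8], [88.6, 12.6, 147.0]]
-150 1139 [74.4 75.4 76.4]
-130 2037 [72.4 73.4 74.5]
-110 2156 [70.4 71.5 74.7]
-90 2414 [69.  70.5 75.5]
-70 2117 [67.8 68.9 73.2]
-50 2348 [67.3 68.4 73.2]
-30 2439 [67.3 72.1 73.7]
-10 2394 [67.3 68.2 69.5]
10 2430 [68.1 69.2 74.1]
30 2420 [69.3 70.3 74.4]
50 2328 [70.7 71.7 72.7]
70 2242 [72.9 73.9 75. ]
90 23 [75.1 93.7 94.6]
```

View pics/w2.png

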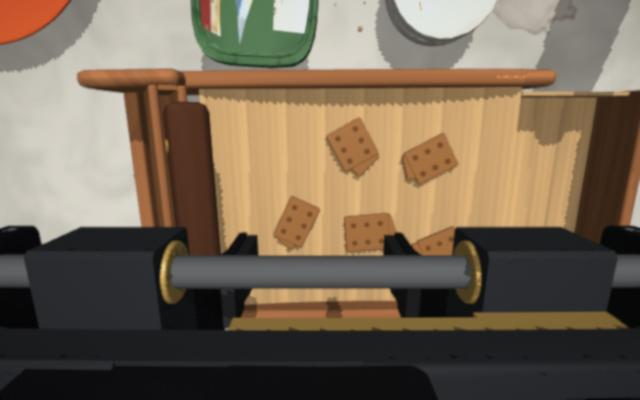

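The image shows the scraper handle at px ~(190,180) along the pocket and the five pieces mid-board, all well inside the blade's width, the tray open on the right.

```bash
python3 -m crank '[{"tx":-1,"ty":-40,"tz":0,"turn":0},{"tx":-1,"ty":-80,"tz":0,"turn":0},{"tx":-1,"ty":-80,"tz":25,"turn":0},{"tx":-1,"ty":-80,"tz":50,"turn":0},{"tx":-1,"ty":-80,"tz":65,"turn":0}]'; python3 -m crank '[{"tx":0,"ty":0,"tz":0,"turn":0},{"tx":0,"ty":0,"tz":0,"turn":0}]'; python3 go.py 77 0 132
```

```text
time: 8.07
position: [0.4363, 0.2054, 0.1309]
tool_rot: [3.084, 0.593, -0.001]
ft_force: [0.1, -0.4, 0.8]
grip_width: 0.713
grip_force: 0.0
time: 8.32
position: [0.4368, 0.2068, 0.1331]
tool_rot: [-3.084, -0.594, -0.002]
ft_force: [-0.4, 0.3, 0.3]
grip_width: 0.715
grip_force: 0.0
t 8.32 board [ 76.2  -1.  133.1] F(board) [0.5 0.3 0.3] M [ 0.17 -0.04] open 62.2 gf 0.0 q [-0.89  0.05  0.4   2.   -0.02  1.1  -1.67]
shift [-1.  -0.8  1.1] turn -0.07 tilt [ 0.001  0.001 -1.   ]
```

```bash
python3 -m crank '[{"tx":0,"ty":0,"tz":0,"turn":0},{"tx":0,"ty":0,"tz":0,"turn":0},{"tx":0,"ty":0,"tz":0,"turn":0},{"tx":0,"ty":0,"tz":0,"turn":0},{"tx":0,"ty":0,"tz":0,"turn":0}]' 0 10; python3 -m crank '[{"tx":0,"ty":0,"tz":0,"turn":0},{"tx":0,"ty":0,"tz":0,"turn":0}]'; python3 go.py
```

```text
time: 8.95
position: [0.4361, 0.2069, 0.1325]
tool_rot: [-3.085, -0.595, -0.001]
ft_force: [0.4, -1.4, 1.2]
grip_width: 0.376
grip_force: 9.9
time: 9.2
position: [0.4362, 0.2068, 0.1325]
tool_rot: [3.085, 0.595, 0.0]
ft_force: [-0.3, -2.3, 2.4]
grip_width: 0.378
grip_force: 9.8
t 9.2 board [ 76.5  -0.4 132.5] F(board) [-2.   1.2  2.4] M [0.3  0.11] open 32.9 gf 9.8 q [-0.89  0.05  0.4   2.   -0.02  1.1  -1.67]
```

```bash
python3 -m crank '[{"tx":0,"ty":5,"tz":-9,"turn":0},{"tx":0,"ty":10,"tz":-18,"turn":0},{"tx":0,"ty":15,"tz":-26,"turn":0}]' - 15; python3 go.py; python3 -m crank '[{"tx":0,"ty":5,"tz":-9,"turn":0},{"tx":0,"ty":10,"tz":-18,"turn":0},{"tx":0,"ty":15,"tz":-26,"turn":0}]'; python3 go.py
```

```text
time: 9.57
position: [0.4414, 0.1931, 0.1588]
tool_rot: [-3.084, -0.596, 0.0]
ft_force: [-1.2, 2.3, -1.9]
grip_width: 0.374
grip_force: 15.0
t 9.57 board [ 6.180e+01 -1.000e-01  1.588e+02] F(board) [ 2.5  0.2 -1.9] M [ 0.19 -0.82] open 32.6 gf 15.0 q [-0.87  0.01  0.41  1.98 -0.01  1.15 -1.65]
time: 9.95
position: [0.4471, 0.1792, 0.185]
tool_rot: [-3.084, -0.595, -0.0]
ft_force: [-1.3, 4.7, -2.8]
grip_width: 0.376
grip_force: 15.2
t 9.95 board [ 4.68e+01 -1.00e-01  1.85e+02] F(board) [ 4.8 -0.6 -2.8] M [ 0.18 -1.14] open 32.7 gf 15.2 q [-0.86 -0.01  0.42  1.95  0.    1.21 -1.63]
```

```bash
python3 -m crank '[{"tx":0,"ty":5,"tz":-9,"turn":0},{"tx":0,"ty":8,"tz":-20,"turn":0},{"tx":0,"ty":8,"tz":-35,"turn":0}]' - 15; python3 go.py; python3 -m crank '[{"tx":0,"ty":0,"tz":0,"turn":0},{"tx":0,"ty":0,"tz":0,"turn":0},{"tx":0,"ty":0,"tz":0,"turn":0}]' - 35; python3 go.py;  python3 - <<'E'
from h import *
im,P=cloud('scene'); cv2.imwrite('pics/s3.png',cv2.resize(im[140:300,200:440],None,fx=3,fy=3)[...,::-1])
E
```

```text
time: 10.32
position: [0.4503, 0.1707, 0.22]
tool_rot: [3.084, 0.594, -0.001]
ft_force: [0.2, 0.5, -1.9]
grip_width: 0.376
grip_force: 14.6
t 10.32 board [3.77e+01 2.00e-01 2.20e+02] F(board) [ 0.4 -0.4 -1.9] M [0.16 0.02] open 32.7 gf 14.6 q [-0.86 -0.04  0.43  1.9   0.02  1.28 -1.62]
time: 10.7
position: [0.4497, 0.1716, 0.2187]
tool_rot: [3.084, 0.596, -0.002]
ft_force: [-0.2, -0.8, -2.7]
grip_width: 0.365
grip_force: 33.9
t 10.7 board [ 38.7   0.4 218.7] F(board) [-0.7  0.5 -2.7] M [0.19 0.09] open 31.7 gf 33.9 q [-0.86 -0.04  0.43  1.9   0.02  1.28 -1.62]
```

View pics/s3.png

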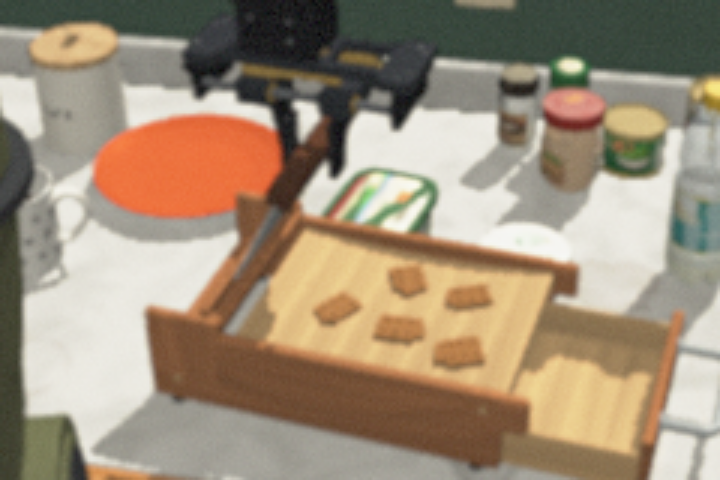

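Scraper is out and held at its lean (edge visible near px (235,290)). Grip firmly, then measure blade lean and edge.

```bash
python3 -m crank '[{"tx":0,"ty":0,"tz":-12,"turn":0},{"tx":0,"ty":0,"tz":-25,"turn":0},{"tx":0,"ty":0,"tz":-25,"turn":0},{"tx":0,"ty":0,"tz":-25,"turn":0}]' - 58; cat > blade.py <<'E'
import sys; sys.argv=['go.py']; exec(open('go.py').read())
G=np.array([d@ex,d@ey,p[2]])*1e3
for c in ['scene','top']:
    im,P=cloud(c); e=P.reshape(-1,3)-O; B=np.c_[e@ex,e@ey,e[:,2]]*1e3-G
    k=(np.abs(B[:,1])<78)&(B[:,2]<18)&(B[:,2]>-112)&(B[:,0]>-60)&(B[:,0]<110)&(B[:,2]+G[2]>104)
    k&=~((np.abs(B[:,1])<25)&(B[:,2]>-22))
    B=B[k]; print(c,len(B))
    for z in range(-108,20,8):
        m=np.abs(B[:,2]-z)<4
        if m.sum()>4: print(z,m.sum(),np.percentile(B[m,0],[10,50,90]).round(1),np.percentile(B[m,1],[2,98]).round(0))
E
python3 blade.py
```

```text
time: 11.25
position: [0.4501, 0.1716, 0.2444]
tool_rot: [-3.084, -0.596, -0.0]
ft_force: [0.1, -0.5, -2.1]
grip_width: 0.352
grip_force: 55.9
t 11.25 board [ 38.7  -0.  244.4] F(board) [-0.5  0.1 -2.1] M [0.14 0.08] open 30.6 gf 55.9 q [-0.86 -0.06  0.43  1.86  0.02  1.33 -1.63]
scene 324
-92 6 [42.  42.5 43.3] [-34.  59.]
-84 12 [38.5 40.5 42.7] [-25.  75.]
-76 12 [34.9 36.7 38. ] [ 1. 76.]
-68 13 [30.5 32.3 34.6] [ 0. 75.]
-60 9 [26.2 28.7 30.5] [20. 75.]
-52 11 [22.3 24.6 26.8] [25. 76.]
-44 8 [19.3 20.6 23.7] [37. 74.]
-36 8 [14.6 17.3 19.9] [47. 75.]
-28 7 [10.7 12.  14.9] [59. 74.]
-12 20 [-8.5 -2.9  5.7] [-26.  75.]
-4 36 [-12.9  -4.7   9.3] [-54.  77.]
4 75 [-14.6 -11.4   4. ] [-17.  76.]
12 103 [-8.6 -2.4  3.9] [-33.  74.]
top 425
-92 13 [43.4 44.2 44.5] [-62.  68.]
-84 55 [40.4 42.1 43.7] [-72.  75.]
-76 56 [36.2 38.3 40.2] [-73.  74.]
-68 46 [31.9 34.1 35.9] [-72.  74.]
-60 47 [28.1 29.9 31.9] [-73.  75.]
-52 42 [24.9 26.2 27.8] [-71.  74.]
-44 52 [20.4 22.4 24.3] [-71.  75.]
-36 40 [16.6 18.  19.9] [36. 75.]
-28 36 [12.9 14.5 16.1] [36. 74.]
-20 5 [11.9 13.6 14.4] [53. 75.]
-4 22 [10.8 12.8 13.8] [37. 75.]
4 10 [10.6 11.7 12.3] [47. 73.]
```

Lean 26°, edge at TCP + (44, 1, -90) mm. Place it behind the pieces.

```bash
python3 -m crank '[{"tx":0,"ty":22,"tz":0,"turn":0},{"tx":0,"ty":22,"tz":35,"turn":0},{"tx":0,"ty":22,"tz":60,"turn":0},{"tx":0,"ty":22,"tz":74,"turn":0},{"tx":0,"ty":22,"tz":76,"turn":0}]'; python3 go.py 16 0 163;python3 -m crank '[{"tx":0,"ty":0,"tz":2,"turn":0},{"tx":0,"ty":0,"tz":4,"turn":0},{"tx":0,"ty":0,"tz":4,"turn":0}]'; python3 go.py 16 0 163
```

```text
time: 11.98
position: [0.4578, 0.151, 0.1675]
tool_rot: [3.084, 0.596, -0.003]
ft_force: [-0.2, -0.1, -2.4]
grip_width: 0.352
grip_force: 56.0
t 11.97 board [ 16.7   0.6 167.5] F(board) [-0.   0.2 -2.4] M [0.13 0.04] open 30.6 gf 56.0 q [-0.83  0.01  0.46  1.97 -0.    1.17 -1.56]
shift [0.6 0.7 4.5] turn -0.06 tilt [-0.001 -0.001 -1.   ]
time: 12.35
position: [0.4585, 0.1514, 0.1647]
tool_rot: [-3.084, -0.596, -0.001]
ft_force: [-0.1, 0.6, -2.9]
grip_width: 0.354
grip_force: 56.0
t 12.35 board [ 16.7  -0.2 164.7] F(board) [ 0.6 -0.1 -2.9] M [0.2  0.09] open 30.8 gf 56.0 q [-0.83  0.01  0.46  1.97 -0.    1.16 -1.56]
shift [-0.2  0.7  1.7] turn -0.06 tilt [ 0.001  0.    -1.   ]
```

```bash
python3 -m crank '[{"tx":0,"ty":0,"tz":2,"turn":0},{"tx":0,"ty":0,"tz":2,"turn":0}]'; python3 go.py 16 0 163;python3 -m crank '[{"tx":0,"ty":0,"tz":2,"turn":0},{"tx":0,"ty":0,"tz":2,"turn":0}]'; python3 go.py 16 0 163
```

```text
time: 12.6
position: [0.4589, 0.1511, 0.1631]
tool_rot: [-3.084, -0.595, -0.002]
ft_force: [-0.7, -2.2, 3.1]
grip_width: 0.353
grip_force: 56.2
t 12.6 board [ 16.3  -0.4 163.1] F(board) [-1.8  1.4  3.1] M [0.46 0.24] open 30.7 gf 56.2 q [-0.83  0.01  0.46  1.97 -0.01  1.16 -1.55]
shift [-0.4  0.3  0.1] turn -0.06 tilt [ 0.001  0.001 -1.   ]
time: 12.85
position: [0.4593, 0.1504, 0.1626]
tool_rot: [-3.085, -0.594, -0.002]
ft_force: [-3.9, -4.8, 13.5]
grip_width: 0.353
grip_force: 56.6
t 12.85 board [ 15.6  -0.6 162.6] F(board) [-3.   5.4 13.5] M [1.3  0.32] open 30.7 gf 56.6 q [-0.83  0.01  0.46  1.97 -0.01  1.16 -1.55]
shift [-0.6 -0.4 -0.4] turn -0.07 tilt [ 0.001  0.    -1.   ]
```

```bash
python3 -m crank '[{"tx":0,"ty":10,"tz":0,"turn":0},{"tx":0,"ty":20,"tz":0.6,"turn":0},{"tx":0,"ty":30,"tz":1.3,"turn":0},{"tx":0,"ty":40,"tz":1.9,"turn":0},{"tx":0,"ty":50,"tz":2.5,"turn":0}]'; python3 go.py -34 0 159
```

```text
time: 13.48
position: [0.4771, 0.1059, 0.1583]
tool_rot: [-3.082, -0.595, -0.001]
ft_force: [-2.0, 5.7, 5.6]
grip_width: 0.356
grip_force: 58.6
t 13.47 board [-32.4  -0.3 158.3] F(board) [ 6.1 -0.3  5.6] M [ 0.18 -1.99] open 30.9 gf 58.6 q [-0.77  0.03  0.51  1.97 -0.02  1.15 -1.44]
shift [-0.3  1.6 -0.7] turn -0.05 tilt [ 0.     0.003 -1.   ]
```

```bash
python3 -m crank '[{"tx":0,"ty":10,"tz":0.5,"turn":0},{"tx":0,"ty":20,"tz":0.9,"turn":0},{"tx":0,"ty":30,"tz":0.9,"turn":0},{"tx":0,"ty":40,"tz":0.9,"turn":0},{"tx":0,"ty":50,"tz":0.8,"turn":0}]'; python3 go.py -84 0 158; python3 - <<'E'
from h import *
im,P=cloud('scene'); cv2.imwrite('pics/s4.png',cv2.resize(im[140:300,220:460],None,fx=3,fy=3)[...,::-1])
E
```

```text
time: 14.1
position: [0.4953, 0.0595, 0.1571]
tool_rot: [-3.082, -0.596, 0.0]
ft_force: [-1.6, 6.5, 4.1]
grip_width: 0.355
grip_force: 58.5
t 14.1 board [-82.2   0.3 157.1] F(board) [ 6.7 -0.9  4.1] M [ 0.05 -1.99] open 30.9 gf 58.5 q [-0.71  0.06  0.57  1.95 -0.04  1.15 -1.32]
shift [ 0.3  1.8 -0.9] turn -0.05 tilt [-0.001  0.003 -1.   ]
```

View pics/s4.png

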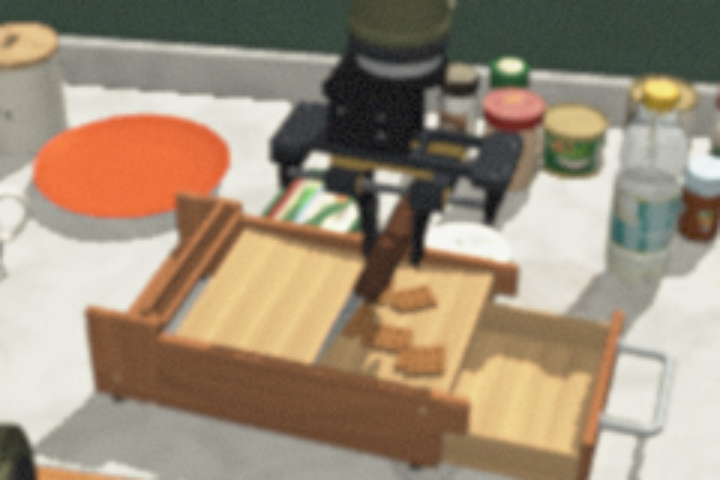

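The sweep works: three pieces are visible ahead of the blade at ~(405,330), with clean wood behind it.

```bash
python3 -m crank '[{"tx":0,"ty":10,"tz":0.2,"turn":0},{"tx":0,"ty":20,"tz":0.1,"turn":0},{"tx":0,"ty":30,"tz":-0.2,"turn":0},{"tx":0,"ty":40,"tz":-0.7,"turn":0},{"tx":0,"ty":50,"tz":-1.3,"turn":0}]'; python3 go.py -134 0 159;  python3 -m crank '[{"tx":0,"ty":10,"tz":-0.7,"turn":0},{"tx":0,"ty":20,"tz":-1.4,"turn":0},{"tx":0,"ty":30,"tz":-2.4,"turn":0},{"tx":0,"ty":40,"tz":-3.4,"turn":0}]'; python3 go.py -174 0 163
```

```text
time: 14.78
position: [0.5137, 0.014, 0.1584]
tool_rot: [-3.081, -0.596, 0.001]
ft_force: [-2.1, 6.9, 6.4]
grip_width: 0.36
grip_force: 59.0
t 14.78 board [-131.3    0.5  158.4] F(board) [ 7.2 -0.7  6.4] M [ 0.09 -2.43] open 31.3 gf 59.0 q [-0.65  0.09  0.61  1.91 -0.06  1.16 -1.21]
shift [ 0.5  2.7 -0.6] turn -0.05 tilt [-0.001  0.004 -1.   ]
time: 15.28
position: [0.5282, -0.0228, 0.1616]
tool_rot: [-3.08, -0.597, 0.003]
ft_force: [-1.8, 6.8, 6.8]
grip_width: 0.357
grip_force: 59.3
t 15.28 board [-170.8    0.9  161.6] F(board) [ 7.  -0.9  6.8] M [ 0.1  -2.77] open 31.0 gf 59.3 q [-0.6   0.13  0.64  1.87 -0.09  1.17 -1.11]
shift [ 0.9  3.2 -1.4] turn -0.04 tilt [-0.002  0.004 -1.   ]
```

```bash
python3 -m crank '[{"tx":-1,"ty":10,"tz":-0.8,"turn":0},{"tx":-1,"ty":20,"tz":-1.8,"turn":0},{"tx":-1,"ty":30,"tz":-2,"turn":0},{"tx":-1,"ty":40,"tz":-2,"turn":0},{"tx":-1,"ty":46,"tz":-2,"turn":0}]'; python3 go.py -174 0 163;python3 -m crank '[{"tx":0,"ty":0,"tz":-20,"turn":0},{"tx":0,"ty":-40,"tz":-70,"turn":0},{"tx":0,"ty":-100,"tz":-75,"turn":0},{"tx":0,"ty":-155,"tz":-75,"turn":0}]';  python3 - <<'E'
from h import *
im,P=cloud('scene'); cv2.imwrite('pics/s5.png',cv2.resize(im[140:300,220:460],None,fx=3,fy=3)[...,::-1])
im,P=cloud('top')
for c in ('top','scene'): print(c,[(np.round(x['xyz'],3).tolist(),round(x['confidence'],2)) for x in ctrl.mark_of(c,'piece_1')])
E
python3 blade.py
```

```text
time: 15.9
position: [0.5445, -0.0705, 0.1626]
tool_rot: [3.083, 0.592, -0.003]
ft_force: [-0.1, 0.3, -2.8]
grip_width: 0.355
grip_force: 56.0
t 15.9 board [-221.2    3.8  162.6] F(board) [ 0.3 -0.  -2.8] M [0.16 0.12] open 30.9 gf 56.0 q [-0.53  0.18  0.68  1.83 -0.12  1.18 -1.  ]
shift [  3.4 -47.2  -0.4] turn -0.08 tilt [-0.002 -0.002 -1.   ]
time: 16.4
position: [0.4873, 0.0764, 0.2392]
tool_rot: [3.085, 0.594, 0.003]
ft_force: [1.2, 0.3, -3.3]
grip_width: 0.348
grip_force: 56.1
top []
scene [([0.518, -0.025, 0.018], 0.66), ([0.536, -0.054, 0.011], 0.45), ([0.569, -0.017, 0.019], 0.4)]
t 16.6 board [-64.    1.8 238.1] F(board) [-1.1 -0.5 -2.4] M [0.2  0.18] open 30.8 gf 56.1 q [-0.76 -0.03  0.54  1.85  0.02  1.32 -1.41]
scene 282
-84 7 [40.7 41.9 44.4] [-15.  75.]
-68 6 [31.5 33.  35.7] [60. 77.]
-52 5 [23.8 25.2 26.8] [73. 76.]
-44 5 [20.3 22.7 23.5] [54. 75.]
-36 5 [16.7 17.9 19.9] [38. 76.]
-20 5 [ 8.5  9.8 11.2] [69. 76.]
-12 14 [-4.7  0.9  5.8] [70. 76.]
-4 32 [-10.4  -1.5  10.4] [54. 77.]
4 66 [-13.9 -10.1   6.2] [30. 77.]
12 126 [-9.8 -2.6  4.4] [-35.  74.]
top 1027
-92 10 [41.9 42.5 42.8] [-70.  71.]
-84 67 [38.4 40.5 42.1] [-73.  74.]
-76 73 [34.4 36.6 38.4] [-72.  74.]
-68 72 [30.8 32.8 34.6] [-72.  74.]
-60 85 [26.6 28.9 31.1] [-72.  74.]
-52 67 [22.4 24.7 26.5] [-72.  73.]
-44 74 [18.7 20.6 23. ] [-72.  74.]
-36 71 [14.5 16.7 18.3] [-73.  74.]
-28 64 [10.5 12.5 14.7] [-73.  75.]
-20 20 [ 9.5 10.2 12.3] [-72.  75.]
-4 35 [ 8.8 11.1 12.2] [-72.  75.]
4 119 [-15.5   7.   10.2] [-73.  75.]
12 261 [-11.   -2.7   4.7] [-71.  73.]
```

View pics/s5.png

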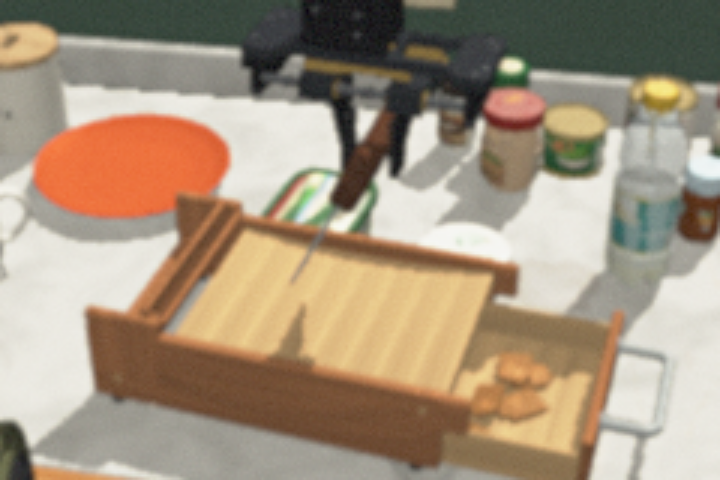

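Board clear; pieces heaped inside the tray around (510,385). Now measure the empty slot.

```bash
cat > slot.py <<'E'
import sys; sys.argv=['go.py']; exec(open('go.py').read())
for c in ['top','wrist','scene']:
    im,P=cloud(c); e=P.reshape(-1,3)-O; B=np.c_[e@ex,e@ey,e[:,2]]*1e3
    k=(np.abs(B[:,1])<70)&(B[:,0]>78)&(B[:,0]<140)&(B[:,2]<125)&(B[:,2]>30); B=B[k]; print(c,len(B))
    for x in range(80,140,3):
        m=np.abs(B[:,0]-x)<1.5
        if m.sum()>5: print(x,m.sum(),np.percentile(B[m,2],[5,25,50,75,95]).round(0))
    # ends of slot walls
E
python3 slot.py
```

```text
t 16.7 board [-66.1   1.9 238.3] F(board) [ 0.1  0.3 -2.8] M [0.16 0.08] open 31.2 gf 56.1 q [-0.75 -0.03  0.54  1.85  0.02  1.32 -1.41]
top 1474
80 70 [72. 74. 75. 77. 79.]
83 75 [73. 74. 75. 77. 78.]
86 40 [64. 66. 70. 73. 75.]
89 62 [90. 92. 93. 95. 97.]
92 76 [91. 94. 95. 96. 98.]
95 82 [87. 88. 91. 93. 95.]
98 77 [81. 83. 86. 87. 89.]
101 77 [75. 77. 79. 81. 84.]
104 60 [ 75.  79. 100. 102. 104.]
107 75 [100. 102. 103. 104. 106.]
110 81 [ 96.  99. 100. 103. 105.]
113 78 [90. 93. 95. 97. 99.]
116 76 [86. 88. 90. 91. 94.]
119 77 [80. 83. 84. 86. 89.]
122 73 [74. 77. 79. 81. 83.]
125 74 [69. 71. 73. 74. 76.]
128 70 [65. 66. 68. 70. 72.]
131 70 [58. 60. 62. 64. 66.]
134 71 [52. 55. 57. 58. 61.]
137 71 [48. 49. 51. 54. 56.]
wrist 4921
80 396 [74. 75. 75. 76. 76.]
83 404 [74. 75. 76. 76. 77.]
86 94 [74. 75. 76. 76. 77.]
89 407 [91. 92. 93. 94. 95.]
92 439 [93. 94. 95. 95. 96.]
95 78 [93. 94. 94. 94. 95.]
104 265 [100. 101. 101. 102. 103.]
107 656 [ 97. 102. 103. 103. 104.]
110 233 [ 90. 102. 103. 103. 104.]
113 41 [82. 84. 86. 87. 88.]
116 43 [78. 79. 81. 81. 82.]
119 47 [72. 73. 74. 76. 77.]
122 155 [42. 43. 44. 45. 70.]
125 485 [43. 44. 44. 45. 63.]
128 510 [44. 45. 46. 47. 57.]
131 510 [46. 47. 48. 49. 51.]
134 81 [47. 47. 48. 49. 49.]
scene 407
80 43 [73. 74. 75. 76. 77.]
83 33 [73. 75. 76. 76. 78.]
86 11 [73. 73. 74. 75. 76.]
89 35 [90. 92. 93. 94. 95.]
92 45 [87. 93. 94. 95. 96.]
95 9 [79. 82. 93. 93. 94.]
104 24 [ 64. 100. 101. 102. 104.]
107 55 [ 83. 100. 102. 103. 105.]
110 24 [ 60.  90. 101. 102. 103.]
113 6 [46. 47. 49. 74. 85.]
116 8 [42. 68. 78. 79. 81.]
119 6 [36. 46. 72. 74. 75.]
122 6 [66. 66. 68. 69. 69.]
125 22 [43. 44. 45. 46. 60.]
128 32 [42. 44. 46. 48. 58.]
131 34 [45. 47. 48. 49. 51.]
```

```bash
python3 -m crank '[{"tx":2,"ty":-40,"tz":0,"turn":0},{"tx":2,"ty":-80,"tz":0,"turn":0},{"tx":2,"ty":-113,"tz":10,"turn":0},{"tx":2,"ty":-115,"tz":25,"turn":0},{"tx":2,"ty":-115,"tz":34,"turn":0}]'; python3 -m crank '[{"tx":0,"ty":0,"tz":3,"turn":0},{"tx":0,"ty":0,"tz":3,"turn":0}]'; python3 go.py 49.5 -1 199; python3 blade.py | grep -A14 top
```

```text
time: 17.48
position: [0.4467, 0.1818, 0.2036]
tool_rot: [3.084, 0.593, -0.002]
ft_force: [0.6, -1.2, -2.7]
grip_width: 0.357
grip_force: 56.1
time: 17.73
position: [0.4471, 0.1821, 0.2017]
tool_rot: [3.085, 0.592, 0.0]
ft_force: [1.0, 0.3, -2.7]
grip_width: 0.351
grip_force: 56.1
t 17.73 board [ 49.5  -1.2 201.7] F(board) [-0.1 -1.  -2.7] M [0.13 0.12] open 30.6 gf 56.1 q [-0.86 -0.02  0.42  1.92  0.01  1.24 -1.64]
shift [-0.2 -0.   2.7] turn -0.08 tilt [ 0. -0. -1.]
top 321
-100 15 [55.9 57.  59.5] [-71.  70.]
-92 14 [44.2 44.9 59.1] [-61.  73.]
-84 44 [41.2 42.8 44.3] [-72.  72.]
-76 45 [36.4 38.8 40.6] [-73.  74.]
-68 42 [32.8 34.5 36.7] [-72.  74.]
-60 38 [28.7 30.7 32.1] [-72.  74.]
-52 37 [24.6 26.7 28.9] [35. 71.]
-44 39 [20.9 22.7 25. ] [35. 75.]
-36 33 [17.7 19.  20.7] [35. 74.]
-28 14 [14.8 16.3 17.1] [47. 74.]
```

```bash
python3 -m crank '[{"tx":0,"ty":-3,"tz":6,"turn":0},{"tx":0,"ty":-6,"tz":13,"turn":0},{"tx":0,"ty":-8,"tz":17.5,"turn":0},{"tx":0,"ty":-10.5,"tz":22,"turn":0},{"tx":0,"ty":-10.5,"tz":22,"turn":0}]'; python3 go.py 60 -1 180
```

```text
time: 18.45
position: [0.4423, 0.193, 0.1792]
tool_rot: [3.084, 0.596, -0.001]
ft_force: [-0.8, 0.5, -3.2]
grip_width: 0.355
grip_force: 56.1
t 18.45 board [ 61.4  -0.8 179.2] F(board) [ 0.8  0.6 -3.2] M [0.11 0.11] open 30.9 gf 56.1 q [-0.87 -0.    0.41  1.95  0.    1.2  -1.65]
shift [ 0.2  1.4 -0.8] turn -0.05 tilt [-0.001 -0.    -1.   ]
```

No contact force; it's entered the mouth. Continue.

```bash
python3 -m crank '[{"tx":0,"ty":-2.5,"tz":6,"turn":0},{"tx":0,"ty":-5,"tz":12,"turn":0},{"tx":0,"ty":-8,"tz":18,"turn":0},{"tx":0,"ty":-10.5,"tz":23,"turn":0},{"tx":0,"ty":-10.5,"tz":23,"turn":0}]'; python3 go.py 71 -1 158;  python3 -m crank '[{"tx":0,"ty":-3,"tz":6,"turn":0},{"tx":0,"ty":-6,"tz":12,"turn":0},{"tx":0,"ty":-9,"tz":17,"turn":0},{"tx":0,"ty":-9,"tz":17,"turn":0}]'; python3 go.py 82 -1 137
```

```text
time: 19.08
position: [0.4384, 0.2027, 0.1562]
tool_rot: [3.084, 0.596, -0.001]
ft_force: [-0.5, -0.6, -2.7]
grip_width: 0.352
grip_force: 56.1
t 19.07 board [ 71.9  -0.9 156.2] F(board) [-0.4  0.7 -2.7] M [0.15 0.1 ] open 30.6 gf 56.1 q [-0.88  0.02  0.4   1.98 -0.01  1.15 -1.67]
shift [ 0.1  0.9 -1.8] turn -0.05 tilt [-0.001 -0.001 -1.   ]
time: 19.58
position: [0.4349, 0.2111, 0.1391]
tool_rot: [3.084, 0.596, -0.001]
ft_force: [0.3, -0.1, -2.6]
grip_width: 0.35
grip_force: 56.1
t 19.57 board [ 81.   -0.8 139.1] F(board) [-0.2 -0.2 -2.6] M [0.21 0.09] open 30.4 gf 56.1 q [-0.89  0.04  0.39  1.99 -0.02  1.11 -1.68]
shift [ 0.2 -1.   2.1] turn -0.05 tilt [-0.001 -0.001 -1.   ]
```

```bash
python3 -m crank '[{"tx":0,"ty":-1,"tz":2,"turn":0},{"tx":0,"ty":-2,"tz":3,"turn":0},{"tx":0,"ty":-2,"tz":3,"turn":0}]'; python3 go.py; python3 -m crank '[{"tx":0,"ty":0,"tz":0,"turn":0},{"tx":0,"ty":0,"tz":0,"turn":0},{"tx":0,"ty":0,"tz":0,"turn":0},{"tx":0,"ty":0,"tz":0,"turn":0}]' 64 30; python3 -m crank '[{"tx":0,"ty":0,"tz":-20,"turn":0},{"tx":0,"ty":0,"tz":-60,"turn":0},{"tx":0,"ty":40,"tz":-110,"turn":0},{"tx":0,"ty":100,"tz":-110,"turn":0},{"tx":0,"ty":160,"tz":-110,"turn":0}]'; python3 look.py | head -2;  python3 - <<'E'
from h import *
im,P=cloud('top')
im,P=cloud('scene'); cv2.imwrite('pics/s6.png',cv2.resize(im[140:300,220:460],None,fx=3,fy=3)[...,::-1])
for c in ('top','scene','wrist'): print(c,[(q,[(np.round(x['xyz'],3).tolist(),round(x['confidence'],2)) for x in ctrl.mark_of(c,q)]) for q in ('scraper','piece_1')])
E
```

```text
time: 19.95
position: [0.4347, 0.2129, 0.1367]
tool_rot: [-3.085, -0.596, -0.0]
ft_force: [0.0, -0.3, -2.1]
grip_width: 0.352
grip_force: 56.1
t 19.95 board [ 82.7  -1.3 136.7] F(board) [-0.3  0.1 -2.1] M [0.19 0.08] open 30.6 gf 56.1 q [-0.89  0.04  0.39  2.   -0.02  1.1  -1.68]
time: 20.45
position: [0.4349, 0.2131, 0.137]
tool_rot: [-3.084, -0.595, -0.001]
ft_force: [0.5, -0.7, -1.0]
grip_width: 0.695
grip_force: 0.0
time: 21.08
position: [0.4953, 0.0632, 0.248]
tool_rot: [-3.083, -0.598, -0.005]
ft_force: [1.1, 0.8, -1.3]
grip_width: 0.738
grip_force: 0.0
t 21.07 board [-78.8  -1.  248. ] F(board) [ 0.3 -1.3 -1.3] M [ 0.09 -0.01] open 64.2 gf 0.0 q [-0.75 -0.03  0.56  1.83  0.01  1.33 -1.37]
handle 4444 [[58.5, -76.4, 130.3], [67.0, -34.9, 141.1], [79.5, 10.4, 145.8]]
top [('scraper', [([0.42, 0.252, 0.048], 0.57)]), ('piece_1', [([0.516, -0.025, 0.017], 0.49), ([0.467, -0.037, 0.026], 0.45)])]
scene [('scraper', [([0.42, 0.253, 0.044], 0.91)]), ('piece_1', [([0.517, -0.024, 0.02], 0.68), ([0.57, -0.015, 0.015], 0.67), ([0.537, -0.055, 0.012], 0.6), ([0.569, -0.034, 0.013], 0.57)])]
wrist [('scraper', [([0.421, 0.251, 0.043], 0.71)]), ('piece_1', [([0.565, -0.022, 0.02], 0.82), ([0.531, -0.051, 0.011], 0.69), ([0.47, -0.038, 0.023], 0.58), ([0.515, -0.026, 0.016], 0.57), ([0.569, -0.031, 0.011], 0.55)])]
```

View pics/s6.png

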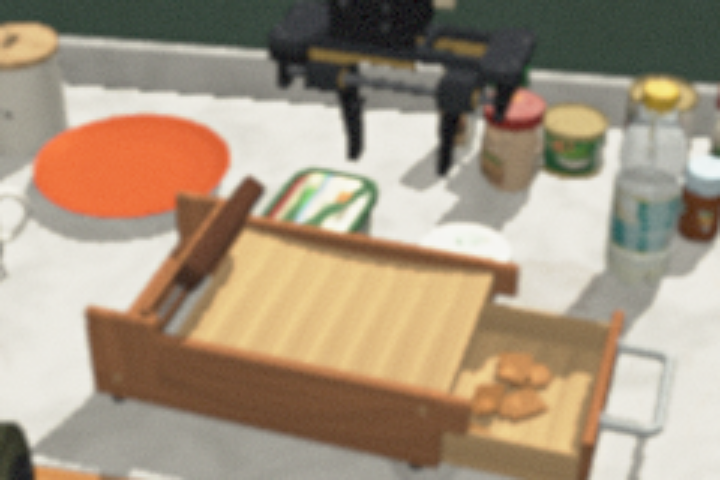

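```bash
python3 go.py -314 0 160
```

```text
t 21.52 board [-75.7  -0.7 246.5] F(board) [-0.  -0.4 -0.1] M [0.11 0.02] open 64.2 gf 0.0 q [-0.75 -0.02  0.56  1.83  0.01  1.33 -1.38]
shift [-2.000e-01  2.383e+02  8.650e+01] turn -0.02 tilt [-0.  0. -1.]
```

Scraper is back in its slot; wrist detection gives five pieces in the tray. Now grip the handle and push.

```bash
python3 -m crank '[{"tx":0,"ty":60,"tz":0,"turn":0},{"tx":0,"ty":120,"tz":0,"turn":0},{"tx":0,"ty":180,"tz":30,"turn":0},{"tx":0,"ty":239,"tz":70,"turn":0},{"tx":0,"ty":239,"tz":100,"turn":0}]' 50; python3 -m crank '[{"tx":0,"ty":0,"tz":0,"turn":0},{"tx":0,"ty":0,"tz":0,"turn":0}]'; python3 - <<'E'
from h import *
im,P=cloud('top'); im,P=cloud('scene'); im,P=cloud('wrist')
for c in ('wrist','top','scene'): print([(np.round(x['xyz'],4).tolist(),round(x['confidence'],2)) for x in ctrl.mark_of(c,'tray_handle')][:3])
E
python3 go.py -315 0 48
```

```text
time: 22.15
position: [0.5838, -0.1611, 0.1458]
tool_rot: [3.083, 0.589, 0.001]
ft_force: [0.3, 0.9, -0.4]
grip_width: 0.575
grip_force: 0.0
time: 22.4
position: [0.584, -0.156, 0.1476]
tool_rot: [-3.084, -0.599, -0.002]
ft_force: [-0.4, -0.0, 0.0]
grip_width: 0.572
grip_force: 0.0
[([0.5871, -0.1555, 0.0481], 0.82)]
[([0.5845, -0.1514, 0.0477], 0.96), ([0.4184, 0.2526, 0.048], 0.56)]
[([0.5827, -0.1541, 0.0506], 0.91), ([0.6136, 0.2398, -0.0059], 0.51)]
t 22.7 board [-3.159e+02 -1.000e-01  1.478e+02] F(board) [ 0.8  0.8 -0.3] M [0.2  0.05] open 49.9 gf 0.0 q [-0.4   0.35  0.76  1.71 -0.26  1.18 -0.76]
shift [-0.3 -1.  99.8] turn -0.04 tilt [ 0.002  0.001 -1.   ]
```

```bash
python3 -m crank '[{"tx":0,"ty":-1,"tz":40,"turn":0},{"tx":0,"ty":-1,"tz":80,"turn":0},{"tx":0,"ty":-1,"tz":100,"turn":0},{"tx":0,"ty":-1,"tz":100,"turn":0}]'; python3 -m crank '[{"tx":0,"ty":0,"tz":0,"turn":0},{"tx":0,"ty":0,"tz":0,"turn":0},{"tx":0,"ty":0,"tz":0,"turn":0},{"tx":0,"ty":0,"tz":0,"turn":0},{"tx":0,"ty":0,"tz":0,"turn":0}]' 0 30; python3 -m crank '[{"tx":0,"ty":0,"tz":0,"turn":0},{"tx":0,"ty":0,"tz":0,"turn":0}]'; python3 go.py;  python3 -m crank '[{"tx":0,"ty":-10,"tz":0,"turn":0},{"tx":0,"ty":-22,"tz":0,"turn":0},{"tx":0,"ty":-35,"tz":0,"turn":0},{"tx":0,"ty":-48,"tz":0,"turn":0},{"tx":0,"ty":-60,"tz":0,"turn":0}]'; python3 go.py
```

```text
time: 23.2
position: [0.5821, -0.1563, 0.0459]
tool_rot: [-3.084, -0.595, 0.003]
ft_force: [-0.1, -0.8, 1.0]
grip_width: 0.573
grip_force: 0.0
time: 23.82
position: [0.5827, -0.156, 0.0468]
tool_rot: [-3.083, -0.595, 0.0]
ft_force: [-0.4, -0.5, 2.9]
grip_width: 0.102
grip_force: 30.0
time: 24.08
position: [0.5827, -0.156, 0.0468]
tool_rot: [-3.084, -0.596, 0.0]
ft_force: [-1.6, 2.1, 3.7]
grip_width: 0.102
grip_force: 30.0
t 24.07 board [-314.8    0.6   46.8] F(board) [2.5 0.7 3.7] M [ 0.36 -0.6 ] open 8.9 gf 30.0 q [-0.35  0.47  0.7   1.8  -0.35  1.01 -0.7 ]
time: 24.7
position: [0.5599, -0.1, 0.0468]
tool_rot: [-3.084, -0.596, 0.0]
ft_force: [-0.6, -3.0, 1.6]
grip_width: 0.102
grip_force: 30.0
t 24.7 board [-254.4    0.6   46.8] F(board) [-2.6  1.7  1.6] M [0.29 0.58] open 8.9 gf 30.0 q [-0.47  0.39  0.71  1.88 -0.31  0.98 -0.81]
```

```bash
python3 -m crank '[{"tx":0,"ty":-12,"tz":0,"turn":0},{"tx":0,"ty":-24,"tz":0,"turn":0},{"tx":0,"ty":-36,"tz":0,"turn":0},{"tx":0,"ty":-44,"tz":0,"turn":0},{"tx":0,"ty":-50,"tz":0,"turn":0}]'; python3 go.py; python3 -m crank '[{"tx":0,"ty":-3,"tz":0,"turn":0},{"tx":0,"ty":-6,"tz":0,"turn":0},{"tx":0,"ty":-9,"tz":0,"turn":0},{"tx":0,"ty":-12,"tz":0,"turn":0},{"tx":0,"ty":-12,"tz":0,"turn":0}]'; python3 go.py
```

```text
time: 25.32
position: [0.5413, -0.054, 0.0468]
tool_rot: [-3.084, -0.596, 0.001]
ft_force: [-2.2, -2.6, 4.5]
grip_width: 0.103
grip_force: 30.0
t 25.32 board [-204.7    0.6   46.8] F(board) [-1.6  3.   4.5] M [0.81 0.48] open 8.9 gf 30.0 q [-0.57  0.34  0.71  1.94 -0.27  0.96 -0.91]
time: 25.95
position: [0.5375, -0.0447, 0.0468]
tool_rot: [3.083, 0.594, 0.001]
ft_force: [0.2, -6.6, 2.9]
grip_width: 0.101
grip_force: 30.0
t 25.95 board [-194.7    0.6   46.8] F(board) [-6.2  2.3  2.9] M [0.72 1.19] open 8.8 gf 30.0 q [-0.59  0.33  0.71  1.96 -0.26  0.95 -0.94]
```

```bash
python3 -m crank '[{"tx":0,"ty":-2,"tz":0,"turn":0},{"tx":0,"ty":-2,"tz":0,"turn":0}]'; python3 go.py; python3 -m crank '[{"tx":0,"ty":2,"tz":0,"turn":0},{"tx":0,"ty":2,"tz":0,"turn":0},{"tx":0,"ty":2,"tz":0,"turn":0},{"tx":0,"ty":2,"tz":0,"turn":0}]' 40 30; python3 -m crank '[{"tx":0,"ty":0,"tz":-20,"turn":0},{"tx":0,"ty":0,"tz":-60,"turn":0},{"tx":0,"ty":0,"tz":-120,"turn":0},{"tx":0,"ty":60,"tz":-150,"turn":0},{"tx":0,"ty":120,"tz":-150,"turn":0}]';python3 - <<'E'
from h import *
im,P=cloud('top'); im,P=cloud('scene'); cv2.imwrite('pics/s7.png',cv2.resize(im[140:300,220:460],None,fx=3,fy=3)[...,::-1])
for c in ('top','scene'): print([(q,[(np.round(x['xyz'],3).tolist(),round(x['confidence'],2)) for x in ctrl.mark_of(c,q)][:2]) for q in ('scraper','tray_handle','piece_1')])
E
python3 go.py
```

```text
time: 26.2
position: [0.5374, -0.0447, 0.0468]
tool_rot: [3.08, 0.592, 0.003]
ft_force: [2.5, -9.3, 0.1]
grip_width: 0.103
grip_force: 30.0
t 26.2 board [-194.7    0.6   46.8] F(board) [-9.6  1.2  0.1] M [0.52 1.99] open 9.0 gf 30.0 q [-0.59  0.33  0.71  1.96 -0.26  0.95 -0.95]
time: 26.7
position: [0.5373, -0.0425, 0.0465]
tool_rot: [-3.084, -0.597, 0.0]
ft_force: [0.6, 0.7, -0.3]
grip_width: 0.425
grip_force: 0.0
time: 27.32
position: [0.5844, -0.153, 0.2018]
tool_rot: [3.083, 0.602, 0.013]
ft_force: [0.3, -0.8, 0.8]
grip_width: 0.46
grip_force: 0.0
[('scraper', [([0.419, 0.254, 0.046], 0.57)]), ('tray_handle', [([0.542, -0.043, 0.046], 0.51)]), ('piece_1', [])]
[('scraper', []), ('tray_handle', [([0.54, -0.042, 0.05], 0.88)]), ('piece_1', [])]
t 27.73 board [-309.8   -0.   196.7] F(board) [ 1.3  0.4 -0.1] M [0.13 0.02] open 39.8 gf 0.0 q [-0.47  0.31  0.82  1.66 -0.24  1.27 -0.79]
```

View pics/s7.png

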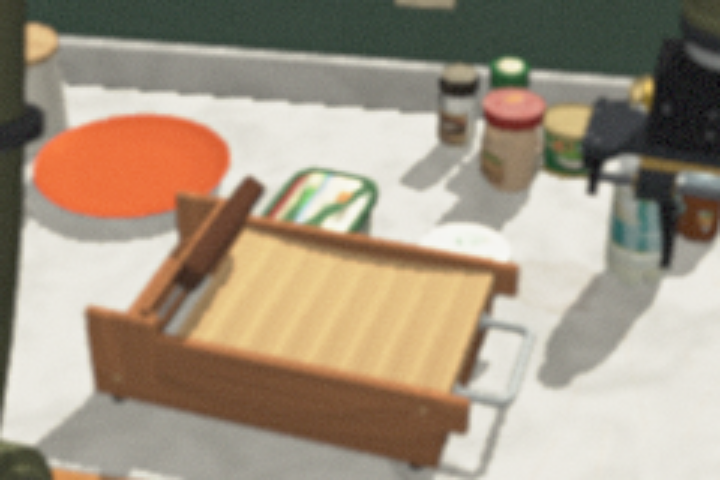

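Tray is home (handle bar by px (505,360)), the scraper stands in its pocket (~(220,230)) and the board is bare; handing in.

```bash
python3 -c "
from bench import ctrl; print(ctrl.close_job())"
```

```text
the job is handed in; nothing more can be done
None
```

The job is handed in, verdict not reported: all five pieces were scraped into the crumb tray, the scraper is back in its pocket, the tray is pushed home against its stop, and the gripper is clear.

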